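# Shim the rocking corner of a drill-jig plate

### The job

The drill-jig plate rocks on its four foot blocks. Press down on its lugs with a closed fingertip, one corner after another, until you find the one that gives; then push that corner's shim lever down until it lies flat, so that the plate is level and solid, and move clear. Leave the other three shim levers standing, do not lift the plate or push it out of place, and do not disturb the spanner, bolt and bowl beside it.

Things in the scene. Friction and masses are not known exactly. Their poses are not given: they have to be found in the camera images.
- base: Dark steel base plate, 250 (x) x 230 (y) x 12 mm, fixed to the bench. Origin at the centre of its underside; x points away from the robot (yaw within 0.25 rad), y to the left. On it four grey foot blocks, one under each lug of the jig plate: two cheeks with a cam shim on a cross pin between them, whose steel lever reaches out to the base's -x side and stands up 38 to 44 degrees at the start.
- jig_plate: H-shaped steel drill-jig plate, 196 x 208 x 14 mm, 2.6 kg, loose on the blocks. Origin under its centre, axes as the base's. Drill bushes and fence on top up to 19 mm, lugs clear. Three lugs bear solid. Under the fourth (which one varies) the block is 4 mm low: at a push of 4 to 7 N there the plate tips, that corner sinks about 4 mm onto its block, the opposite one lifts, and it falls back when let go.
- lug_front_left (a point): Centre of the round boss (34 mm across) on top of the plate's front left lug (44 mm square): the place to press that corner. 73 mm above the bench; front is the side towards the robot. Lug centres lie at (+-70, +-80) mm in the plate's frame.
- lug_front_right (a point): Centre of the round boss (34 mm across) on top of the plate's front right lug (44 mm square): the place to press that corner. 73 mm above the bench; front is the side towards the robot. Lug centres lie at (+-70, +-80) mm in the plate's frame.
- lug_back_left (a point): Centre of the round boss (34 mm across) on top of the plate's back left lug (44 mm square): the place to press that corner. 73 mm above the bench; front is the side towards the robot. Lug centres lie at (+-70, +-80) mm in the plate's frame.
- lug_back_right (a point): Centre of the round boss (34 mm across) on top of the plate's back right lug (44 mm square): the place to press that corner. 73 mm above the bench; front is the side towards the robot. Lug centres lie at (+-70, +-80) mm in the plate's frame.
- tab_front_left (a point): Fixed point of the base, 46 mm to -x of the front left lug's centre, 32 mm above the bench: the top of the front left shim lever's tab is here (0 to 6 mm lower) when that lever lies flat. The standing lever crosses the vertical line above this point 66 to 78 mm above the bench: a closed fingertip coming straight down this line pushes it all the way.
- tab_front_right (a point): Fixed point of the base, 46 mm to -x of the front right lug's centre, 32 mm above the bench: the top of the front right shim lever's tab is here (0 to 6 mm lower) when that lever lies flat. The standing lever crosses the vertical line above this point 66 to 78 mm above the bench: a closed fingertip coming straight down this line pushes it all the way.
- tab_back_left (a point): Fixed point of the base, 46 mm to -x of the back left lug's centre, 32 mm above the bench: the top of the back left shim lever's tab is here (0 to 6 mm lower) when that lever lies flat. The standing lever crosses the vertical line above this point 66 to 78 mm above the bench: a closed fingertip coming straight down this line pushes it all the way.
- tab_back_right (a point): Fixed point of the base, 46 mm to -x of the back right lug's centre, 32 mm above the bench: the top of the back right shim lever's tab is here (0 to 6 mm lower) when that lever lies flat. The standing lever crosses the vertical line above this point 66 to 78 mm above the bench: a closed fingertip coming straight down this line pushes it all the way.
- shim_a (a joint): Angle of one shim lever: 0 to 0.1 rad at the start (standing), grows as it is pressed down, 0.77 at its stop (flat). Stays where left; 2 to 8 N on its tab (24 mm wide) moves it. Flat, its cam has risen 4 mm: it fills the gap at the rocking corner, and would jack up a solid one. Which of shim_a to shim_d stands at which corner varies.
- shim_b (a joint): Angle of one shim lever: 0 to 0.1 rad at the start (standing), grows as it is pressed down, 0.77 at its stop (flat). Stays where left; 2 to 8 N on its tab (24 mm wide) moves it. Flat, its cam has risen 4 mm: it fills the gap at the rocking corner, and would jack up a solid one. Which of shim_a to shim_d stands at which corner varies.
- shim_c (a joint): Angle of one shim lever: 0 to 0.1 rad at the start (standing), grows as it is pressed down, 0.77 at its stop (flat). Stays where left; 2 to 8 N on its tab (24 mm wide) moves it. Flat, its cam has risen 4 mm: it fills the gap at the rocking corner, and would jack up a solid one. Which of shim_a to shim_d stands at which corner varies.
- shim_d (a joint): Angle of one shim lever: 0 to 0.1 rad at the start (standing), grows as it is pressed down, 0.77 at its stop (flat). Stays where left; 2 to 8 N on its tab (24 mm wide) moves it. Flat, its cam has risen 4 mm: it fills the gap at the rocking corner, and would jack up a solid one. Which of shim_a to shim_d stands at which corner varies.
- spanner: Small steel spanner, 159 x 28 x 6 mm, lying on the bench to the right of the base. Origin under its middle. Leave it.
- foot_bolt: Steel coach bolt, 110 mm long, 21 mm head, lying on the bench to the left of the base. Origin under its middle. Leave it.
- bowl: Shallow steel bowl, 114 mm across, 19 mm high, on the bench behind the base. Origin under its middle. Leave it.

How it is judged:
On the way, in this order (a step that is already met when the one before it is completed fails the run):
1. the corner that rocks has been found: it sinks under the fingertip, no shim lever being pressed yet (angle between jig_plate's own z axis and vertical above 0.02 rad and contact force between the fingers and jig_plate above 1 N and value of joint each of shim_c, shim_a, shim_b, shim_d below 0.3 rad), for 0.1 s.
2. that corner's shim lever is pressed flat, the other three still stand (value of joint shim_c above 0.7 rad and value of joint each of shim_a, shim_b, shim_d below 0.3 rad), for 0.2 s.
At the end, for the whole second after the job is handed in: The rocking corner's shim lever lies flat (within 0.07 rad of its stop), the other three still stand (less than 0.3 rad from fully up), the jig plate is level within 0.01 rad, at rest and within 15 mm of where it lay (all of step 2 and angle between jig_plate's own z axis and vertical below 0.01 rad and distance of jig_plate from where it was at the start of the episode below 0.015 m and linear speed of jig_plate below 0.01 m/s); the robot touches nothing.
It fails at once if a shim lever at a solid corner is pressed down (value of joint any of shim_a, shim_b, shim_d above 0.4 rad).
It fails at once if the plate is lifted or pushed out of place (20 mm) (distance of jig_plate from where it was at the start of the episode above 0.02 m).
It fails at once if the spanner, bolt or bowl is moved by more than 30 mm (distance of any of spanner, foot_bolt, bowl from where it was at the start of the episode above 0.03 m).
It also fails if it takes over 58 s, if anything falls off the work surface, if the arm or the gripper's body presses on something with over 40 N, if the wrist force passes 120 N, or if a joint passes its speed limit or range.

### The arm

A 7-joint arm with a two-finger parallel gripper is mounted at the origin on a cart in front of the work surface, level with it; the furniture and walls round the work are solid. World frame = base frame: x ahead of the robot, y to its left, z up, the work surface at z = 0. Lengths are in m, angles in rad, forces in N, time in s.
With the tool pointing down it reaches from about 0.4 to 0.85 m from the base axis. Payload 10.4 kg.
Tool frame: the origin (TCP) lies midway between the tips of the shut fingers; the grasp point (between the pads) lies 19 mm behind it; z points along the fingers, y is the direction in which the jaws open and shut (so a half turn about z gives the same grasp; the last joint's range is limited). The gripper opens to 85 mm and grips with 20 to 120 N. Pads are 22 mm wide; open, the fingers measure 114 mm over their backs; the gripper's body (76 mm by 85 mm) begins 54 mm behind the grasp point. The pads swing forward as they close: fully open they stand 13 mm farther back than shut.
Start: joints at [-1.319, 0.332, -0.065, 1.46, 0.022, 1.35, -0.088], TCP at [0.17, 0.602, 0.231] pointing down, gripper open.
Joint ranges: [-2.6, 2.6], [-0.5, 2.12], [-1.47, 1.34], [0.16, 2.42], [-1.27, 4.41], [0.06, 2.06], [-2.6, 2.6]. Speed limits (rad/s): [2.22, 2.22, 2.79, 2.79, 3.14, 3.14, 3.14].

### API

Orientations are given as a unit quaternion [x, y, z, w].
In Python, from workcell import manip, viewer gives the robot as it stands.
- The arm moves only by the tool move_arm, never from a script. Its argument "deltas" is a list of rows, each a list of 7 numbers: the shift along the tool's x, y, z in m, then the turn, a rotation vector about the tool's x, y, z in degrees, then the opening, from -1 (shut) to 1 (fully open). In form: [[dx, dy, dz, wx, wy, wz, gripper], ...]. A call has 1 to 10 rows; each row shifts and turns the commanded pose from where the row before left it, along the tool's axes as they then stand; what a row does not reach is not made up. A row lasts 1/8 s, in which the tool goes at most 62.5 mm and 10.7 degrees, less where a joint would pass 70% of its speed; a pose out of reach is approached as far as the arm can. A call with a gripper value outside its range is refused whole. The fingers move at their own pace and stop on an object; "force" is the grip in N (left out, the last holds). Time passes only in rows, so rows that do not move let the fingers close. It gives the time, the measured TCP pose, the force and the opening at its end, in the units of the state.
- manip.get_obs(): the state, without advancing time (a new reading comes with each control period).
- viewer.camera(name): name is "scene" or "top"; returns (picture, depth): 384x512x3 uint8, red, green, blue; 384x512 float32, m along the optical axis (not along the pixel's ray), 0 where there is no reading.
- viewer.calibration(name): a dict with "fx", "fy", "cx", "cy" (pixels), "R" (3x3) and "t" (3): a world point X has camera coordinates R X + t. Camera axes: x right, y down, z forward; pixel columns grow to the right and rows downward; lengths in m; the calibration is good to about 2 mm. A picture is of the moment at which its call begins. calibration takes no time and is no camera call.
- manip.hand_in(): hands the job in, once; it reports no verdict.
The state is a dict: "clock": time; "joint_pos": joint angles; "joint_velocities": joint speeds; "tau": joint torques, N m; "position": TCP position; "ee_rot": TCP orientation; "ft_force": force on the tool from outside, world axes, zero at the start; "torque": the same for the moment, N m; "grip_width": opening from 0.0 (shut) to 1.0 (fully open).
Only numpy, scipy, OpenCV 4.12 (cv2) and the standard library are available. Lean on these libraries where they do the work, as an engineer would, in place of code of your own. Each camera call takes 0.05 s, during which the arm holds its last target.

## Working session

There is one attempt and no reset: what is moved stays moved. The work goes in short steps, Python scripts to look and compute and a tool call to move; the robot and the scene stay as the last step left them, time stands still between calls to the robot, and variables do not carry over. Pictures are saved under pics/ and viewed, and the job is handed in when it is done.

Besides the shell and the picture viewer there is one more tool, called after "Call:" as a command line: name --pt "numbers of a row" for each row, then --argument value for the rest. move_arm: Moves the arm, as the interface text tells. Its arguments: {"type":"object","properties":{"deltas":{"type":"array"},"force":{"type":"number"}},"required":["deltas"]}

```bash
mkdir -p pics
python3 - <<'E'
from workcell import manip, viewer
import cv2,numpy as np
for n in("scene","top"):
    im,d=viewer.camera(n); cv2.imwrite(f"pics/{n}0.png",im[:,:,::-1]); np.savez(f"{n}0.npz",im=im,d=d)
    print(n,viewer.calibration(n))
print(manip.get_obs())
E
```

```text
scene {'fx': 404.07978008425914, 'fy': 404.07978008425914, 'cx': 257.738906365596, 'cy': 192.93402867924001, 'R': array([[-0.60019245, -0.79978459,  0.01066027],
       [-0.46077277,  0.33482801, -0.82193592],
       [ 0.65380232, -0.49823169, -0.56948021]]), 't': array([0.42379217, 0.31974328, 0.52894952])}
top {'fx': 435.6438653058359, 'fy': 435.6438653058359, 'cx': 262.12849498176587, 'cy': 191.9682478909399, 'R': array([[-0.17295772, -0.98492833, -0.00134402],
       [-0.96500508,  0.16973188, -0.19989069],
       [ 0.19710613, -0.03327565, -0.97981728]]), 't': array([0.17609345, 0.61593988, 0.98160361])}
{'clock': 0.1, 'joint_pos': array([-1.31857797,  0.33282594, -0.06470368,  1.46079817,  0.02159353,
        1.34990186, -0.08845866]), 'joint_velocities': array([ 1.56036611e-03, -7.17358980e-05, -1.48179015e-04, -1.38630244e-03,
       -5.52613604e-04, -3.58416843e-04, -1.56390174e-03]), 'tau': array([ 1.87364043e-03, -6.26752925e+01,  4.94894420e-02, -3.92430317e+01,
        1.64003461e-02,  7.01385216e-03, -5.73167063e-05]), 'position': array([0.16952043, 0.60124784, 0.23061297]), 'ee_rot': array([ 1.36946759e-01,  9.90578216e-01, -6.16006241e-04, -6.19979854e-05]), 'ft_force': array([ 0.82819972, -0.17383298,  0.0781102 ]), 'torque': array([0.00113939, 0.02192432, 0.00783055]), 'grip_width': 1.0016228917645955}
```

View pics/scene0.png

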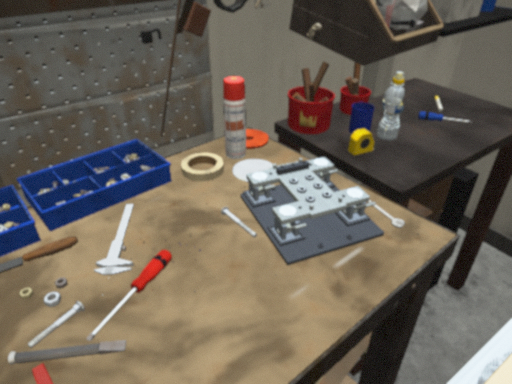

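View pics/top0.png

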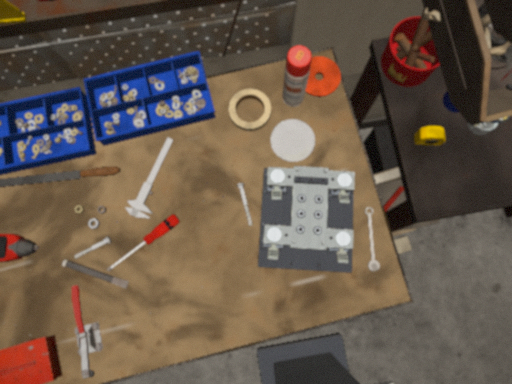

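```bash
cat > h.py <<'E'
import numpy as np
from workcell import viewer
def ray(n,u,v,z):
    c=viewer.calibration(n);R,t=c["R"],c["t"]
    o=-R.T@t; d=R.T@np.array([(u-c["cx"])/c["fx"],(v-c["cy"])/c["fy"],1]); s=(z-o[2])/d[2]; return o+s*d
def proj(n,X):
    c=viewer.calibration(n);p=c["R"]@np.asarray(X)+c["t"];return c["cx"]+c["fx"]*p[0]/p[2],c["cy"]+c["fy"]*p[1]/p[2]
E
python3 - <<'E'
from h import *;import cv2
im=np.load("top0.npz")["im"];d=np.load("top0.npz")["d"]
c=im[155:285,245:370];cv2.imwrite("pics/tc.png",cv2.resize(c[:,:,::-1],None,fx=4.5,fy=4.5,interpolation=cv2.INTER_CUBIC))
im2=np.load("scene0.npz")["im"]
c=im2[145:265,230:390];cv2.imwrite("pics/sc.png",cv2.resize(c[:,:,::-1],None,fx=4.5,fy=4.5,interpolation=cv2.INTER_CUBIC))
for nm,I,b in(("top",im,(155,285,245,370)),("scene",im2,(145,265,230,390))):
  for th in(205,215,225,235):
    m=(I.min(2)>th).astype(np.uint8)
    n,l,s,ce=cv2.connectedComponentsWithStats(m)
    print(nm,th)
    for i in range(1,n):
        x,y=ce[i]
        if s[i,4]>25 and b[0]<y<b[1] and b[2]<x<b[3]: print(s[i],ce[i].round(1),ray(nm,x,y,.073).round(4))
E
```

```text
top 205
[271 170  14  12 134] [277.1 175.5] [0.6683 0.025  0.073 ]
[338 174  14  12 135] [344.3 179.5] [ 0.6308 -0.131   0.073 ]
[267 228  14  13 145] [273.8 233.9] [0.5322 0.0577 0.073 ]
[336 232  14  13 147] [342.8 238.1] [ 0.4949 -0.0982  0.073 ]
top 215
[271 170  13  12 120] [277.1 175.6] [0.6682 0.0251 0.073 ]
[338 174  13  12 114] [344.1 179.4] [ 0.6313 -0.1306  0.073 ]
[268 228  13  13 125] [273.7 233.9] [0.5323 0.0579 0.073 ]
[337 232  13  13 129] [342.8 238.3] [ 0.4945 -0.0983  0.073 ]
top 225
top 235
scene 205
[313 158  16   8  94] [320.6 161.9] [ 0.6302 -0.1294  0.073 ]
[233 160  39  21 588] [252.1 169.1] [0.6995 0.0222 0.073 ]
[346 188  18  10 142] [354.6 192.5] [ 0.4945 -0.0979  0.073 ]
[278 205  19  11 169] [287.5 210.1] [0.5314 0.0579 0.073 ]
[225 210  14  12  45] [231.5 215.2] [0.5833 0.1573 0.073 ]
scene 215
[314 159  14   7  84] [320.6 161.9] [ 0.6301 -0.1295  0.073 ]
[234 160  37  21 538] [251.8 168.9] [0.7007 0.0222 0.073 ]
[347 188  16  10 125] [354.5 192.5] [ 0.4946 -0.0977  0.073 ]
[279 205  18  11 152] [287.4 210.2] [0.5314 0.0581 0.073 ]
[226 210  13  11  28] [231.8 215.5] [0.5822 0.1573 0.073 ]
scene 225
[314 159  14   6  69] [320.6 161.6] [ 0.6312 -0.1304  0.073 ]
[252 172  15   8  89] [259.  175.3] [0.6685 0.0255 0.073 ]
[347 189  16   8 100] [354.5 192.5] [ 0.4948 -0.0978  0.073 ]
[280 206  16   9 125] [287.3 210. ] [0.5318 0.0579 0.073 ]
scene 235
[315 160  12   5  46] [320.5 161.8] [ 0.6308 -0.1299  0.073 ]
[253 173  13   6  60] [258.9 175.4] [0.6683 0.026  0.073 ]
[348 190  14   7  73] [354.7 192.6] [ 0.4942 -0.0977  0.073 ]
[280 206  15   9  98] [287.1 210.2] [0.5317 0.0586 0.073 ]
```

View pics/tc.png

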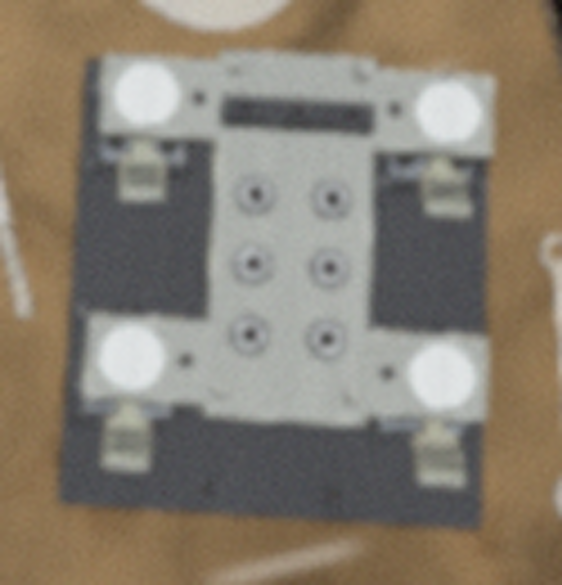

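View pics/sc.png

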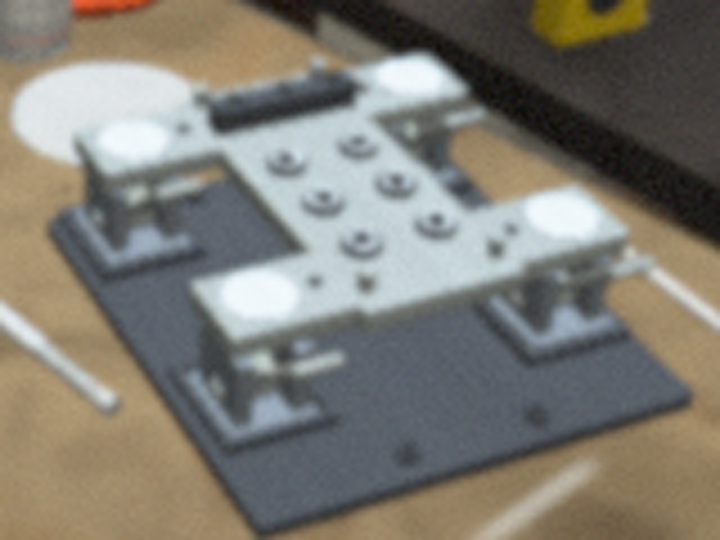

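Call:
move_arm --pt "0 0 0 0 0 -2.3 -1" --pt "-0.04 -0.037 0 0 0 0 -1" --pt "-0.04 -0.037 0 0 0 0 -1" --pt "-0.04 -0.037 0 0 0 0 -1" --pt "-0.04 -0.037 0 0 0 0 -1" --pt "-0.04 -0.037 0 0 0 0 -1" --pt "-0.04 -0.037 0 0 0 0 -1" --pt "-0.04 -0.037 0 0 0 0 -1" --pt "-0.04 -0.037 0 0 0 0 -1" --pt "-0.04 -0.037 0 0 0 0 -1" --force 40

```text
clock: 1.35
position: [0.4429, 0.1923, 0.2312]
ee_rot: [0.117, 0.993, 0.0, -0.0]
ft_force: [0.1, 0.3, 0.9]
grip_width: -0.001
```

Call:
move_arm --pt "-0.0393 -0.0367 0.02 0 0 0 -1" --pt "-0.0393 -0.0367 0.02 0 0 0 -1" --pt "-0.0391 -0.0367 0.02 0 0 0 -1" --pt "0 0 0.04 0 0 0 -1" --pt "0 0 0.03 0 0 0 -1" --pt "0 0 0.012 0 0 0 -1" --pt "0 0 0 0 0 0 -1"

```text
clock: 2.22
position: [0.5309, 0.0596, 0.0891]
ee_rot: [0.117, 0.993, -0.0, -0.0]
ft_force: [-0.3, 0.3, 0.0]
grip_width: -0.002
```

Call:
move_arm --pt "0 -0.001 0.007 0 0 0 -1" --pt "0 0 0.006 0 0 0 -1" --pt "0 0 0.002 0 0 0 -1" --pt "0 0 0.001 0 0 0 -1" --pt "0 0 0 0 0 0 -1"

```text
clock: 2.85
position: [0.531, 0.0586, 0.0734]
ee_rot: [0.117, 0.993, 0.0, 0.0]
ft_force: [-0.5, -1.0, -0.7]
grip_width: 0.003
```

Call:
move_arm --pt "0 0 0.001 0 0 0 -1" --pt "0 0 0 0 0 0 -1"

```text
clock: 3.1
position: [0.5311, 0.0587, 0.0726]
ee_rot: [0.117, 0.993, 0.0, 0.0]
ft_force: [-1.7, -0.4, 2.7]
grip_width: 0.001
```

Call:
move_arm --pt "0 0 0.001 0 0 0 -1" --pt "0 0 0 0 0 0 -1"

```text
clock: 3.35
position: [0.531, 0.0588, 0.0714]
ee_rot: [0.117, 0.993, 0.0, 0.0]
ft_force: [-1.0, 1.3, 3.5]
grip_width: 0.003
```

Call:
move_arm --pt "0 0 0.001 0 0 0 -1" --pt "0 0 0 0 0 0 -1"

```text
clock: 3.6
position: [0.5309, 0.0588, 0.0703]
ee_rot: [0.117, 0.993, 0.0, -0.0]
ft_force: [-1.5, 1.2, 5.2]
grip_width: 0.001
```

Call:
move_arm --pt "0 0 0.0015 0 0 0 -1" --pt "0 0 0 0 0 0 -1"

```text
clock: 3.85
position: [0.5309, 0.0589, 0.0695]
ee_rot: [0.117, 0.993, 0.0, -0.0]
ft_force: [-5.1, 2.6, 13.3]
grip_width: -0.001
```

Run:
```python
from h import *;import cv2
for n in("scene","top"):
    im,d=viewer.camera(n); np.savez(f"{n}1.npz",im=im,d=d); im0=np.load(n+"0.npz")["im"]; d0=np.load(n+"0.npz")["d"]
    for X in((.6683,.0253,.073),(.6308,-.130,.073),(.4946,-.098,.073),(.5318,.0579,.073)):
        u,v=map(round,proj(n,X)); s=np.s_[v-4:v+5,u-4:u+5]
        print(n,X,(d[s]-d0[s]).mean().round(4),np.median(d[s]-d0[s]).round(4))
        for I in(im0,im):
            m=(I[v-14:v+15,u-14:u+15].min(2)>228 if n=="scene" else I[v-14:v+15,u-14:u+15].min(2)>210).astype(np.uint8); M=cv2.moments(m,True); print("  ",M["m10"]/max(M["m00"],1),M["m01"]/max(M["m00"],1),M["m00"])
im=np.load("scene1.npz")["im"];cv2.imwrite("pics/sc1.png",cv2.resize(im[100:280,200:410,::-1],None,fx=3.2,fy=3.2,interpolation=cv2.INTER_CUBIC))
```

```text
scene (0.6683, 0.0253, 0.073) -0.0709 -0.002
   14.25925925925926 14.382716049382717 81.0
   10.88135593220339 11.542372881355933 59.0
scene (0.6308, -0.13, 0.073) -0.0093 -0.0071
   13.640625 13.65625 64.0
   13.506493506493506 12.2987012987013 77.0
scene (0.4946, -0.098, 0.073) -0.0009 -0.0009
   13.421052631578947 14.494736842105263 95.0
   13.432692307692308 14.451923076923077 104.0
scene (0.5318, 0.0579, 0.073) -0.0125 -0.0125
   14.436974789915967 14.092436974789916 119.0
   12.285714285714286 17.80952380952381 42.0
top (0.6683, 0.0253, 0.073) 0.0123 -0.0005
   13.954198473282442 13.51908396946565 131.0
   13.655172413793103 13.540229885057471 87.0
top (0.6308, -0.13, 0.073) -0.0041 -0.0037
   14.238461538461538 13.453846153846154 130.0
   14.162790697674419 13.418604651162791 86.0
top (0.4946, -0.098, 0.073) -1e-04 -0.0004
   13.784172661870503 14.18705035971223 139.0
   13.414893617021276 14.691489361702128 94.0
top (0.5318, 0.0579, 0.073) -0.4131 -0.4183
   13.857142857142858 13.92142857142857 140.0
   0.0 0.0 0.0
```

View pics/sc1.png

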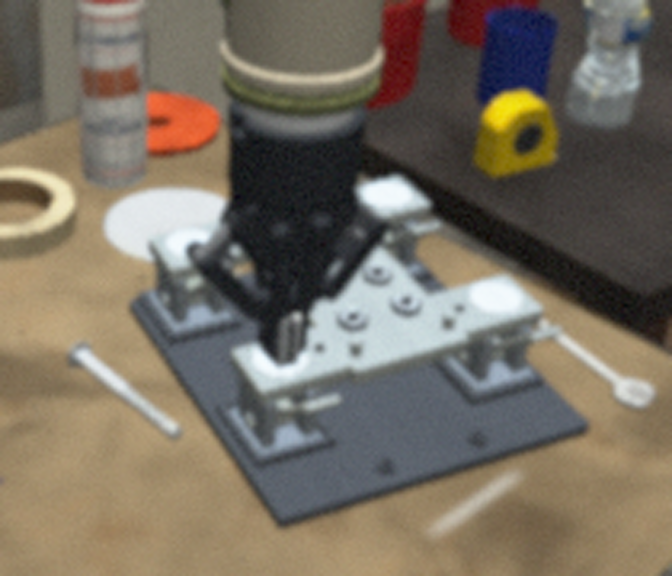

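Call:
move_arm --pt "0 0 -0.003 0 0 0 -1" --pt "0 0 -0.007 0 0 0 -1" --pt "0 0 -0.03 0 0 0 -1" --pt "0.023 0 0 0 0 0 -1" --pt "0.022 -0.001 0 0 0 0 -1" --pt "0 0 0 0 0 0 -1"

```text
clock: 4.7
position: [0.486, 0.0682, 0.1088]
ee_rot: [0.117, 0.993, 0.0, -0.0]
ft_force: [-0.5, -0.1, -0.2]
grip_width: -0.002
```

Call:
move_arm --pt "-0.001 0 0.015 0 0 0 -1" --pt "0 0 0.01 0 0 0 -1" --pt "0 0 0.01 0 0 0 -1" --pt "0 0 0.01 0 0 0 -1" --pt "0 0 0.01 0 0 0 -1" --pt "0 0 0.008 0 0 0 -1" --pt "0 0 0.006 0 0 0 -1" --pt "0 0 0 0 0 0 -1"

```text
clock: 5.7
position: [0.4877, 0.0678, 0.0394]
ee_rot: [0.117, 0.993, -0.0, -0.0]
ft_force: [1.1, 0.6, 0.0]
grip_width: -0.004
```

Call:
move_arm --pt "0 0 0.004 0 0 0 -1" --pt "0 0 0.003 0 0 0 -1" --pt "0 0 0 0 0 0 -1"

```text
clock: 6.08
position: [0.4879, 0.0679, 0.0326]
ee_rot: [0.117, 0.993, 0.0, -0.0]
ft_force: [-0.2, 0.6, 0.3]
grip_width: 0.001
```

Call:
move_arm --pt "0 0 0.002 0 0 0 -1" --pt "0 0 0 0 0 0 -1"

```text
clock: 6.32
position: [0.4879, 0.0679, 0.0307]
ee_rot: [0.117, 0.993, 0.0, 0.0]
ft_force: [-0.7, 0.7, 1.1]
grip_width: 0.006
```

Call:
move_arm --pt "0 0 0.002 0 0 0 -1" --pt "0 0 0 0 0 0 -1"

```text
clock: 6.58
position: [0.4879, 0.0679, 0.0286]
ee_rot: [0.117, 0.993, 0.0, 0.0]
ft_force: [-0.5, -0.5, 0.5]
grip_width: -0.005
```

Run:
```python
from h import *;import cv2
im,d=viewer.camera("scene");cv2.imwrite("pics/sc2.png",cv2.resize(im[140:270,220:390,::-1],None,fx=4.4,fy=4.4,interpolation=cv2.INTER_CUBIC))
```

```text
(no output)
```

View pics/sc2.png

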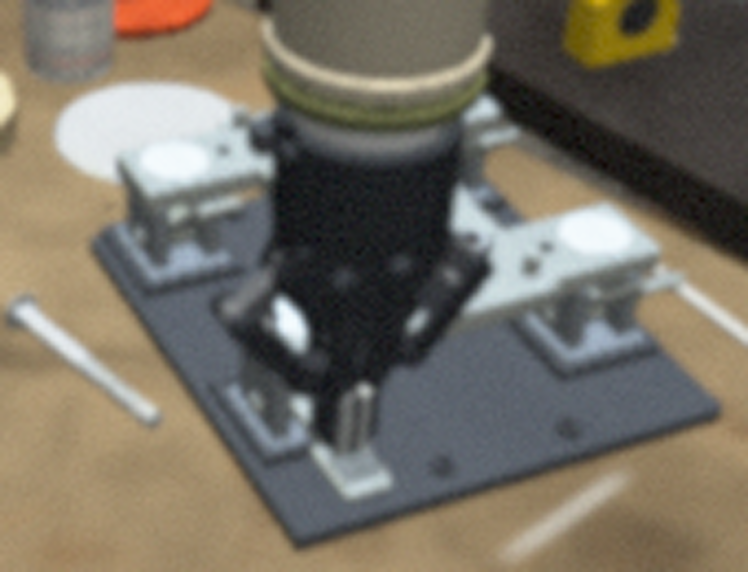

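The lever is under the fingertip and close to flat (about pixel 350, 470). I'll press on to the stop.

Call:
move_arm --pt "0 0 0.0015 0 0 0 -1" --pt "0 0 0 0 0 0 -1"

```text
clock: 6.88
position: [0.4881, 0.0678, 0.0277]
ee_rot: [0.117, 0.993, 0.0, 0.0]
ft_force: [-3.9, -0.5, 9.4]
grip_width: -0.001
```

Call:
move_arm --pt "0 0 0.0015 0 0 0 -1" --pt "0 0 0 0 0 0 -1"

```text
clock: 7.12
position: [0.4881, 0.0679, 0.0273]
ee_rot: [0.117, 0.993, 0.0, -0.0]
ft_force: [-12.0, -2.4, 28.3]
grip_width: -0.004
```

Call:
move_arm --pt "0 0 0.001 0 0 0 -1" --pt "0 0 0 0 0 0 -1"

```text
clock: 7.38
position: [0.4881, 0.0679, 0.0271]
ee_rot: [0.117, 0.993, 0.001, -0.0]
ft_force: [-16.3, -2.5, 41.7]
grip_width: 0.0
```

Hard stop reached at z = 0.027 (41 N). Retracting, first straight up.

Call:
move_arm --pt "0 0 -0.003 0 0 0 -1" --pt "0 0 -0.01 0 0 0 -1" --pt "0 0 -0.04 0 0 0 -1" --pt "0 0 -0.05 0 0 0 -1" --pt "0 0 -0.05 0 0 0 -1" --pt "0.03 0.04 -0.02 0 0 0 -1" --pt "0.03 0.04 0 0 0 0 -1" --pt "0.03 0.04 0 0 0 0 -1" --pt "0.02 0.04 0 0 0 0 -1" --pt "0 0 0 0 0 0 -1"

```text
clock: 8.62
position: [0.4167, 0.2522, 0.1979]
ee_rot: [0.114, 0.993, 0.0, -0.0]
ft_force: [0.6, -1.1, -0.0]
grip_width: 0.001
```

Run:
```python
from h import *;import cv2
from workcell import manip
for n in("scene","top"):
    im,d=viewer.camera(n); d0=np.load(n+"0.npz")["d"]
    for k,X in(("BL",(.6683,.0253,.073)),("BR",(.6308,-.130,.073)),("FR",(.4946,-.098,.073)),("FL",(.5318,.0579,.073))):
        u,v=map(round,proj(n,X)); s=np.s_[v-4:v+5,u-4:u+5]
        m=(im[v-10:v+11,u-10:u+11].min(2)>215).astype(np.uint8);M=cv2.moments(m,True)
        p=ray(n,u-10+M["m10"]/max(1,M["m00"]),v-10+M["m01"]/max(1,M["m00"]),.073)
        print(n,k,np.median(d[s]-d0[s]).round(4),p.round(4))
    b=im[140:270,220:390] if n=="scene" else im[150:290,240:390]
    cv2.imwrite(f"pics/{n}3.png",cv2.resize(b[:,:,::-1],None,fx=4,fy=4,interpolation=cv2.INTER_CUBIC))
o=manip.get_obs();print(o["position"],o["ft_force"],o["clock"])
```

```text
scene BL -0.3989 [0.7186 0.0173 0.073 ]
scene BR 0.0002 [ 0.6286 -0.1264  0.073 ]
scene FR -0.0005 [ 0.4932 -0.0963  0.073 ]
scene FL -0.0 [0.5285 0.0583 0.073 ]
top BL 1e-04 [0.6664 0.0264 0.073 ]
top BR 0.0002 [ 0.6302 -0.1295  0.073 ]
top FR -0.0 [ 0.4941 -0.0981  0.073 ]
top FL 0.0004 [0.5299 0.058  0.073 ]
[0.41826779 0.24868421 0.1978307 ] [ 0.38356759 -0.19733653  0.2215963 ] 8.725
```

View pics/scene3.png

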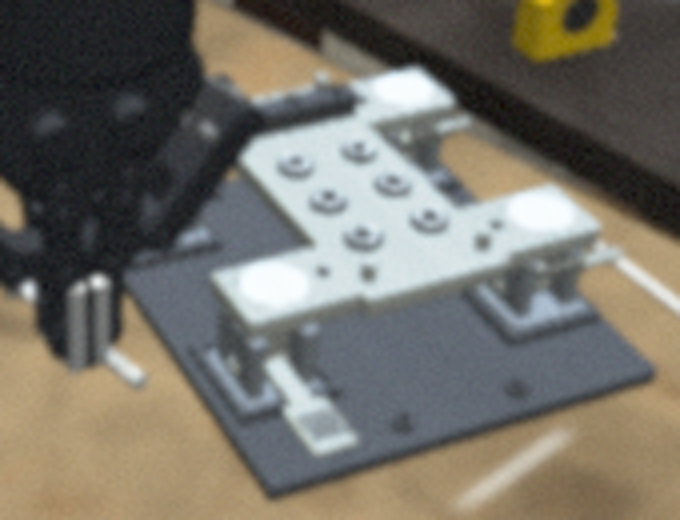

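View pics/top3.png

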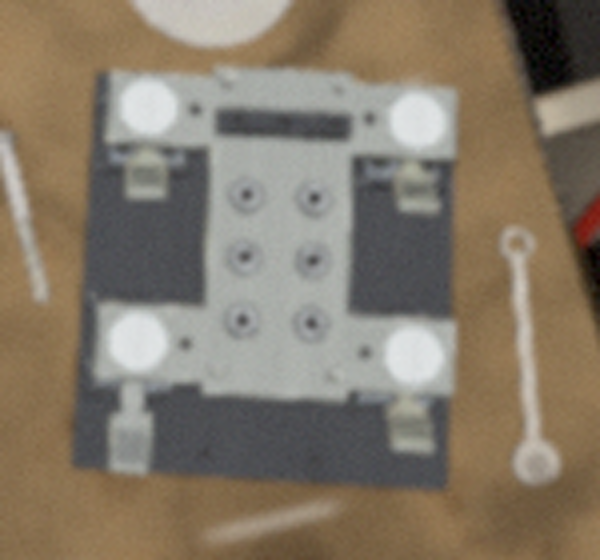

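Run:
```python
from workcell import manip
o=manip.get_obs();print(abs(o["joint_velocities"]).max(),o["clock"]);print(manip.hand_in())
```

```text
0.021662146926090666 8.725
the job is handed in; nothing more can be done
None
```

The front left corner was the one that rocks. I pressed its shim lever flat and handed the job in at 8.7 s; hand-in gives no verdict.

- **Finding the corner:** The front left lug was the first one I pressed. It sank about 4 mm at roughly 3–5 N, and then the force rose to 13 N. Depth images showed the back right lug up about 4 mm, with the other two unchanged. I didn't press the other three.
- **Pressing the lever:** I pushed it straight down until it stopped hard at z = 0.027 m, at about 42 N. The target range for a flat lever is 0.026–0.032 m.
- **Last checks:** With the arm clear, all four bosses are within 0.5 mm of their starting height in the top view. The front left lever lies flat and the other three still stand. Boss positions agree within about 2 mm in the top view.
- **Checks that disagreed:**
    - The scene view put the bosses up to about 4 mm from their starting positions. I think that came from cropping at a looser brightness threshold.
    - The scene camera's back left reading (–0.40 m) was invalid because the arm was in the way; the top view shows that lug unchanged.
- **Not checked:** I did not press the plate again after shimming to confirm it is solid. I judged the spanner, bolt and bowl only by eye: they looked undisturbed, and the arm never went near them at low height.

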